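# Lower the sample carriage on the ratchet lift

## Robot

A 6-joint arm with a two-finger parallel gripper is mounted at the origin on the work surface. World frame = base frame: x ahead of the robot, y to its left, z up, the work surface at z = 0. Lengths are in m, angles in rad, forces in N, time in s.
With the tool pointing down it reaches from about 0.425 to 0.925 m from the base axis. Payload 12.5 kg.
Tool frame: the origin (TCP) lies at the very end of the fingers, on their centre line; the grasp point (between the pads) lies 19 mm behind it; z points along the fingers, y is the line along which they close (so a half turn about z gives the same grasp; the last joint's range is limited). The gripper opens to 85 mm and grips with 20 to 120 N. Pads are 22 mm wide; open, the fingers measure 114 mm over their backs; the gripper's body (76 mm by 85 mm) begins 54 mm behind the grasp point. The pads swing forward as they close: fully open they stand 13 mm farther back than shut.
Start: joints at [-1.373, 0.491, 1.559, -0, 1.092, -0.106], TCP at [0.187, -0.596, 0.202] pointing down, gripper open.
Joint ranges: [-3.1, 3.1], [-0.84, 2.19], [0.05, 2.79], [-1.13, 4.28], [0.06, 2.93], [-2.69, 2.69]. Speed limits (rad/s): [2.22, 2.22, 2.79, 3.14, 3.14, 3.14].

## Interface

Orientations are given as [roll, pitch, yaw] about the fixed x, y, z axes, in that order (R = Rz(yaw) Ry(pitch) Rx(roll)).
In Python, from cell import sensors, get_image, camera_model, robot, nets gives the robot as it stands. The module is installed in compiled form; this text tells all that it offers.
- The arm moves only by the shell command python3 -m creep 'ROWS' [OPENING]. ROWS is JSON, a list of rows, each a list of 6 numbers: the shift along the tool's x, y, z in cm, then the turn, a rotation vector about the tool's x, y, z in rad. In form: [[x, y, z, rx, ry, rz], ...]. A call has 1 to 12 rows; each row is the pose to reach, as a shift and turn from the pose commanded when the call began, along the tool's axes at that moment; what a row does not reach only later rows make up. A row lasts 1/12 s, in which the tool goes at most 41.7 mm and 7.16 degrees, less where a joint would pass 70% of its speed; a pose out of reach is approached as far as the arm can. A call with a gripper value outside its range is refused whole. OPENING is the opening, from -1 (shut) to 1 (fully open), set as the call begins (- or left out, the last holds). The fingers move at their own pace and stop on an object; the grip force is fixed at half the most. Time passes only in rows, so rows that repeat a pose let the fingers close. It gives the time, the measured TCP pose, the force, the opening and the grip force at its end, in the units of the state.
- sensors.get_obs(): the state, without advancing time (a new reading comes with each control period).
- get_image(name): name is "side" or "top" or "wrist"; returns (picture, depth): 420x560x3 uint8, red, green, blue; 420x560 float32, m along the optical axis (not along the pixel's ray), 0 where there is no reading.
- camera_model(name): a dict with "fx", "fy", "cx", "cy" (pixels), "cam_to_world" (4x4, takes a point from camera to world coordinates). Camera axes: x right, y down, z forward; pixel columns grow to the right and rows downward; lengths in m; the calibration is good to about 2 mm. A picture is of the moment at which its call begins: read the wrist's pose just before it. camera_model takes no time and is no camera call; for the wrist camera it gives the pose at the moment of the call.
- robot.job_done(): hands the job in; it is judged then, once.
Trained networks look in the newest picture that a camera, given by its name, has taken for a name from the list of things; names that differ only in an ending like _2 or _b are one class to them, and where a whole thing is asked for, a point or a joint stands for the part that bears it (a point fixed in the world has none). Each returns a list of dicts, best first, with "p" (0 to 1); they miss things now and then, are a little off and sometimes report something else, mostly with a low value. They report only what shows in the picture. A call takes as long as a camera call.
- nets.regions_of(camera, label): "region" (420x560 bool, what is visible of it).
- nets.place_of(camera, label): "at" ([x, y, z] in m, in world coordinates, good to about 4 mm: a listed point, or the origin of a listed thing).
The state is a dict: "clock": time; "qpos": joint angles; "qvel": joint speeds; "joint_efforts": joint torques, N m; "eef_pos": TCP position; "tcp_rot": TCP orientation; "wrist_force": force on the tool from outside, world axes, zero at the start; "moment": the same for the moment, N m; "finger_gap": finger opening in m; "gripper_force": force on a finger pad.
Only numpy, scipy, OpenCV 4.12 (cv2) and the standard library are available. Lean on these libraries where they do the work, as an engineer would, in place of code of your own. Each camera call takes 0.05 s, during which the arm holds its last target. There are 200 camera calls.

## Task

Lower the sample carriage on the hand-cranked lift: flick the ratchet pawl's thumb lever fully across to release, then take the crank, wind it up a touch so that the loaded pawl springs clear of the ratchet wheel, and ease the crank back until the carriage rests with its weight on the rubber buffer. The carriage must never run away (keep the crank under 15 cm/s) or be pressed hard into the buffer, whose height is set differently every time, so feel for it. Leave the pawl off and do not move the glassware or the jars.

Things in the scene. Friction and masses are not known exactly. Their poses are not given: they have to be found in the camera images.
- drum_axis (a point): Point on the vertical axis of the lift's drum, 94 mm above the bench, at half height of the crank knob. The drum unit stands on a grey base plate (215 x 400 x 12 mm; bench-fixed): a steel ratchet wheel (20 teeth, 94 mm across the tips, 30 to 40 mm above the bench), an aluminium spool on it (60 mm across) and a flat crank arm on top (upper face 66 mm above the bench). The carriage column (28 mm round, 362 mm high) stands 173 mm from this axis.
- crank_grip (a point): Centre of the crank's upright black knob: 22 mm in diameter, 50 mm tall, from 68 to 118 mm above the bench; this point is 94 mm above the bench. It goes round drum_axis on a circle of 70 mm radius and spins freely on its own pin, so the gripper need not turn with it.
- drum (a joint): Turn of drum and crank, rad. It grows anticlockwise seen from above, which winds the carriage up (25 mm per rad); end stop at 2.8. The carriage's load always pulls it back clockwise with 0.15 to 0.27 N m (about 2 to 4 N at the knob; 0.06 N m friction between holding and winding up); nothing but the pawl or a hand holds it. It starts on a tooth at about 1.94; the carriage meets the buffer somewhere between 0.15 and 1.25.
- lever_peg (a point): Upright steel peg on the end of the pawl's thumb lever: 14 mm in diameter, from 49 to 78 mm above the bench (only the flat lever arm is below it), this point is 64 mm above the bench. It goes round pawl_pivot on a circle of 60 mm radius.
- pawl_pivot (a point): Point on the vertical pivot shared by the thumb lever and the pawl, 64 mm above the bench (the metal of it ends at 50 mm).
- lever (a joint): Turn of the thumb lever, rad: 0 is engaged, 0.7 is the release stop; grows clockwise seen from above. Stays where it is left; about 1 to 2 N at the peg moves it. It only pretensions a spring on the pawl: while the wheel's load is on the pawl the pawl stays trapped in the tooth; winding up by about 0.05 rad frees it and it springs out by itself.
- pawl_tip (a point): Nose of the dark steel pawl, 40 mm above the bench. In a tooth it is about 41 mm from the drum axis; clear of the wheel, about 60 mm.
- carriage: The carriage on the column: black collar and a 170 x 100 x 8 mm aluminium platform carrying a white rack of coated plates. Origin on the column's axis at the underside of the platform; about 0.5 kg. Its underside meets the buffer at a height between 50 and 79 mm above the bench.
- foot: Steel foot (40 mm across, 26 mm high, origin at its underside) of the buffer, under the platform. The domed rubber buffer stands on it; how far it is screwed out (25 mm range) differs every time and is not measured. When the carriage lands, the pull at the knob fades to nothing within about 0.03 rad; after that the mechanism is stiff, and pushing the knob on by some 8 N already presses the buffer too hard.
- jar_a: Bystander: amber screw jar, 42 mm across, 58 mm high; origin at its underside.
- jar_b: Bystander: clear small jar, 32 mm across, 46 mm high; origin at its underside.
- beaker: Bystander: glass beaker, 70 mm across, 85 mm high; origin at its underside.

How it is judged:
On the way, in this order (a step that is already met when the one before it is completed fails the run):
1. the thumb lever is flicked across to release (value of joint lever above 0.6 rad), for 0.1 s.
2. the pawl has sprung clear of the ratchet wheel while the carriage is still up (horizontal distance between pawl_tip and drum_axis above 0.053 m and contact force between carriage and foot below 0.3 N), for 0.1 s.
At the end, for the whole second after the job is handed in: The carriage is at rest with its weight on the buffer (over 2 N), the thumb lever is across at release (over 0.6 rad) and the pawl's nose is clear of the ratchet wheel (over 53 mm from the drum axis) (contact force between carriage and foot above 2 N and horizontal distance between pawl_tip and drum_axis above 0.053 m and value of joint lever above 0.6 rad and linear speed of carriage below 0.01 m/s); the robot touches nothing.
It fails at once if the carriage runs away: the drum turns back faster than 3 rad/s (velocity of joint drum below -3 rad/s).
It fails at once if the carriage is driven or dropped onto the buffer with over 35 N (contact force between carriage and foot above 35 N).
It fails at once if a jar or the beaker is moved (distance of any of jar_a, jar_b, beaker from where it was at the start of the episode above 0.02 m).
It also fails if it takes over 72 s, if anything falls off the work surface, if the arm or the gripper's body presses on something with over 40 N, if the wrist force passes 120 N, or if a joint passes its speed limit or range.

## Working session

There is one attempt and no reset: what is moved stays moved. The work goes in short steps, Python scripts to look and compute and a shell command to move; the robot and the scene stay as the last step left them, time stands still between calls to the robot, and variables do not carry over. Pictures are saved under pics/ and viewed, at most 10 in all, crops included, and the job is handed in when it is done.

```bash
mkdir -p pics; cat > h.py <<'E'
import numpy as np, cv2
from cell import sensors, get_image, camera_model, robot, nets
from scipy.spatial.transform import Rotation as R
def state():
    o=sensors.get_obs(); return o
def totool(d,o=None):
    o=o or sensors.get_obs()
    return R.from_euler('xyz',o['tcp_rot']).inv().apply(d)*100
def rep():
    o=sensors.get_obs()
    for k in ('clock','eef_pos','tcp_rot','wrist_force','finger_gap','gripper_force'): print(k,np.round(o[k],3))
E
python3 - <<'E'
from h import *
rep()
print(np.round(R.from_euler('xyz',sensors.get_obs()['tcp_rot']).as_matrix(),3))
for c in ('top','side'):
    im,d=get_image(c); cv2.imwrite(f'pics/{c}0.png',im[:,:,::-1])
    for l in ('drum_axis','crank_grip','lever_peg','pawl_pivot','pawl_tip','carriage','foot','jar_a','beaker'):
        print(c,l,[(np.round(r['at'],3).tolist(),round(r['p'],2)) for r in nets.place_of(c,l)[:2]])
E
```

```text
clock 0.0
eef_pos [ 0.187 -0.596  0.201]
tcp_rot [-3.14  -0.     0.304]
wrist_force [-0.095  0.503  0.323]
finger_gap 0.085
gripper_force 0.0
[[ 0.954  0.299 -0.   ]
 [ 0.299 -0.954  0.001]
 [ 0.    -0.001 -1.   ]]
top drum_axis [([0.518, -0.114, 0.095], 0.78)]
top crank_grip [([0.469, -0.166, 0.094], 0.67)]
top lever_peg [([0.611, -0.176, 0.067], 0.69)]
top pawl_pivot [([0.551, -0.171, 0.066], 0.64)]
top pawl_tip [([0.557, -0.128, 0.039], 0.39)]
top carriage [([0.603, 0.041, 0.098], 0.7)]
top foot [([0.471, -0.368, -0.002], 0.53)]
top jar_a [([0.474, -0.369, -0.006], 0.55), ([0.582, -0.415, 0.002], 0.46)]
top beaker [([0.364, -0.42, -0.001], 0.97)]
side drum_axis [([0.515, -0.11, 0.094], 0.73)]
side crank_grip [([0.466, -0.161, 0.091], 0.76), ([0.474, -0.375, 0.004], 0.4)]
side lever_peg [([0.613, -0.179, 0.064], 0.78)]
side pawl_pivot [([0.553, -0.175, 0.063], 0.84), ([0.558, -0.128, 0.037], 0.27)]
side pawl_tip [([0.56, -0.126, 0.038], 0.46)]
side carriage [([0.596, 0.043, 0.097], 0.56)]
side foot [([0.616, 0.107, 0.009], 0.77)]
side jar_a [([0.473, -0.37, 0.004], 0.78), ([0.578, -0.412, 0.003], 0.55)]
side beaker [([0.362, -0.426, -0.001], 0.96)]
```

View pics/top0.png

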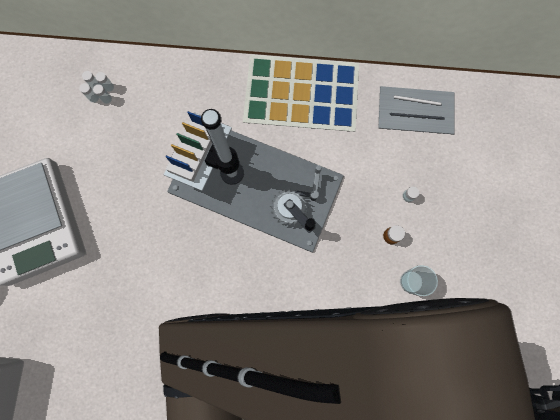

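View pics/side0.png

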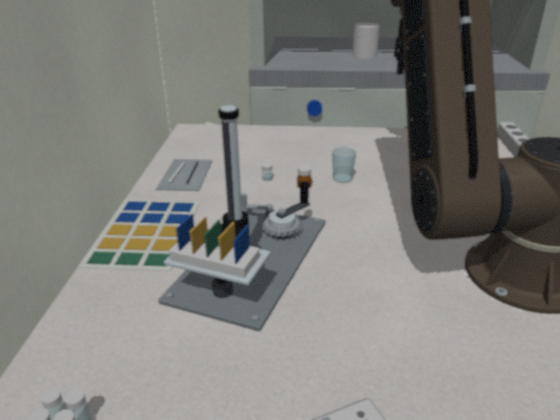

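The top view shows the drum at about (290,207), the knob at (310,225), the peg at (318,170), and the pivot at (315,195). The jars and beaker are off to the right at x>385. The side view shows the carriage still up. The network points match the stated radii: knob to axis 71 mm, peg to pivot 60 mm.

I'll go to the peg's drum side with shut fingers, turning the yaw to about -0.4.

```bash
python3 -m creep '[[2,-1.1,0,0,0,0.05],[5,-2.7,0,0,0,0.1],[8,-4.3,0,0,0,0.16],[11,-6,0,0,0,0.22],[14.5,-7.8,0,0,0,0.28],[18,-9.7,0,0,0,0.34],[21.5,-11.6,0,0,0,0.4],[25,-13.5,0,0,0,0.46],[28.5,-15.4,0,0,0,0.52],[32,-17.3,0,0,0,0.58],[35,-19,0,0,0,0.64],[37,-20,0,0,0,0.7]]' -1
python3 - <<'E'
from h import *
rep(); o=state()
print(totool(np.array([0.628,-0.141,0.13])-o['eef_pos']))
E
```

```text
clock: 2.0
eef_pos: [0.482, -0.2923, 0.2019]
tcp_rot: [-3.141, -0.0, -0.397]
wrist_force: [-0.0, -0.8, -0.3]
finger_gap: -0.0002
gripper_force: 0.0
clock 2.0
eef_pos [ 0.482 -0.292  0.202]
tcp_rot [-3.141 -0.    -0.397]
wrist_force [-0.031 -0.801 -0.278]
finger_gap -0.0
gripper_force 0.0
[  7.60595103 -19.60004875   7.19647353]
```

```bash
python3 -m creep '[[0.8,-2,0.3],[2,-5,1],[3.2,-8.2,2],[4.4,-11.4,3],[5.6,-14.5,4.5],[6.8,-17.5,6],[7.6,-19.6,7.2],[7.6,-19.6,7.2]]' 2>&1 | tail -3 
python3 - <<'E'
from h import *
rep()
E
```

```text
validation failed for argument at $[0]...
clock 2.0
eef_pos [ 0.482 -0.292  0.202]
tcp_rot [-3.141 -0.    -0.397]
wrist_force [-0.031 -0.801 -0.278]
finger_gap -0.0
gripper_force 0.0
```

```bash
python3 -m creep '[[0.8,-2,0.3,0,0,0],[2,-5,1,0,0,0],[3.2,-8.2,2,0,0,0],[4.4,-11.4,3,0,0,0],[5.6,-14.5,4.5,0,0,0],[6.8,-17.5,6,0,0,0],[7.6,-19.6,7.2,0,0,0],[7.6,-19.6,7.2,0,0,0]]'
python3 - <<'E'
from h import *
rep()
im,d=get_image('wrist'); cv2.imwrite('pics/w1.png',im[:,:,::-1])
for l in ('lever_peg','pawl_pivot','crank_grip','drum_axis'):
    print(l,[(np.round(r['at'],3).tolist(),round(r['p'],2)) for r in nets.place_of('wrist',l)[:2]])
E
```

```text
clock: 2.67
eef_pos: [0.6273, -0.1399, 0.1269]
tcp_rot: [-3.141, 0.003, -0.393]
wrist_force: [-0.1, 0.5, -0.4]
finger_gap: -0.0002
gripper_force: 0.0
clock 2.667
eef_pos [ 0.627 -0.14   0.127]
tcp_rot [-3.141e+00  3.000e-03 -3.930e-01]
wrist_force [-0.119  0.473 -0.413]
finger_gap -0.0
gripper_force 0.0
lever_peg [([0.614, -0.176, 0.062], 0.56)]
pawl_pivot [([0.553, -0.175, 0.061], 0.66)]
crank_grip [([0.472, -0.161, 0.095], 0.73)]
drum_axis [([0.622, 0.111, 0.014], 0.56)]
```

View pics/w1.png

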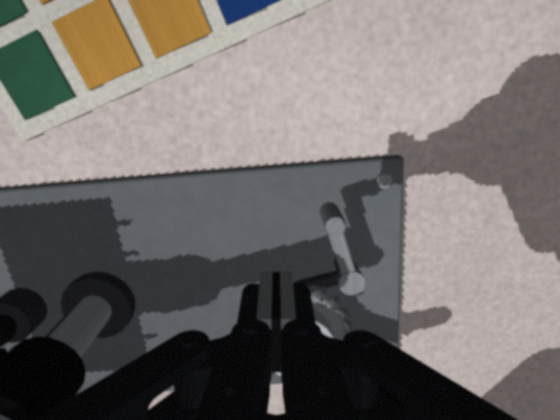

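The wrist view shows the peg at (333,212) and the pivot at (352,283), with the shut fingers on the drum side. This agrees with the earlier fixes. Next I descend and push along tool y.

```bash
python3 -m creep '[[0,0,1.5,0,0,0],[0,0,4,0,0,0],[0,0,6,0,0,0],[0,0,7,0,0,0],[0,0.6,7,0,0,0],[0,1.6,7,0,0,0],[0,2.6,7,0,0,0],[0,3.4,7,0,0,0],[0,4.2,7,0,0,0],[0,5,7,0,0,0],[0,5.4,7,0,0,0],[0,5.4,7,0,0,0]]'
python3 - <<'E'
from h import *
for l in ('lever_peg','pawl_pivot'):
  for c in ('wrist','top'):
    get_image(c)
    print(c,l,[(np.round(r['at'],3).tolist(),round(r['p'],2)) for r in nets.place_of(c,l)[:2]])
E
```

```text
clock: 3.92
eef_pos: [0.6048, -0.1943, 0.06]
tcp_rot: [3.141, -0.0, -0.397]
wrist_force: [-0.8, 1.1, 0.6]
finger_gap: -0.0002
gripper_force: 0.0
wrist lever_peg [([0.611, -0.177, 0.065], 0.83)]
top lever_peg []
wrist pawl_pivot []
top pawl_pivot []
```

```bash
python3 - <<'E'
from h import *
im,d=get_image('wrist'); im2,_=get_image('side')
cv2.imwrite('pics/w2.png',np.hstack([im[100:400,150:500],cv2.resize(im2[170:270,200:320],(360,300))])[:,:,::-1])
E
```

```text
(no output)
```

View pics/w2.png

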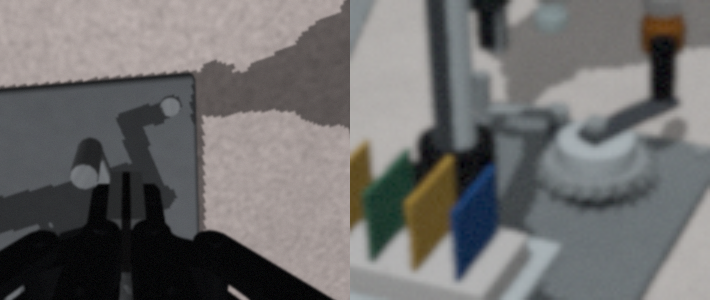

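```bash
cat >> h.py <<'E'
def pts(c,rmin=None):
    im,d=get_image(c); m=camera_model(c); v,u=np.mgrid[0:420,0:560]
    P=np.stack([(u-m['cx'])/m['fx']*d,(v-m['cy'])/m['fy']*d,d],-1)
    T=np.array(m['cam_to_world']); return im,d,P@T[:3,:3].T+T[:3,3]
E
python3 - <<'E'
from h import *
im,d,W=pts('wrist')
rep()
for (u,v) in [(235,275),(232,265),(238,285),(240,250),(275,275),(277,330),(245,310),(305,300),(255,320)]: print(u,v,im[v,u],np.round(W[v,u],3))
r=nets.regions_of('wrist','lever_peg')
for q in r[:2]:
    g=q['region']&(d>0); ys,xs=np.nonzero(g); print(q['p'],g.sum(),xs.min(),xs.max(),ys.min(),ys.max())
    for lo in (40,46,55,62,70): 
        s=g&(W[...,2]>lo/1000)&(W[...,2]<(lo+8)/1000); print(lo,s.sum(), np.round(np.median(W[s],axis=0),3) if s.sum() else '')
E
```

```text
clock 4.467
eef_pos [ 0.605 -0.193  0.06 ]
tcp_rot [ 3.142 -0.    -0.396]
wrist_force [-0.543 -0.005  0.249]
finger_gap -0.0
gripper_force 0.0
235 275 [108 112 114] [ 0.614 -0.176  0.079]
232 265 [90 93 96] [ 0.618 -0.177  0.078]
238 285 [104 106 110] [ 0.608 -0.175  0.079]
240 250 [35 38 38] [ 0.618 -0.179  0.062]
275 275 [4 4 6] [ 0.615 -0.197  0.097]
277 330 [14 12 13] [ 0.611 -0.196  0.127]
245 310 [0 0 3] [ 0.615 -0.185  0.116]
305 300 [4 4 7] [ 0.607 -0.206  0.109]
255 320 [4 6 5] [ 0.619 -0.192  0.131]
0.9 1744 209 260 238 339
40 65 [ 0.608 -0.18   0.047]
46 400 [ 0.601 -0.177  0.05 ]
55 160 [ 0.618 -0.179  0.059]
62 188 [ 0.618 -0.178  0.066]
70 316 [ 0.617 -0.177  0.076]
```

```bash
python3 - <<'E'
from h import *
im,d,W=pts('wrist')
print(np.round(camera_model('wrist')['cam_to_world'],3))
for u in (265,277,285,300):
  print(u,[(v,*np.round(W[v,u]*1000).astype(int)) for v in range(255,345,8)])
im,d,W=pts('side')
o=state()['eef_pos']
g=(np.hypot(W[...,0]-o[0],W[...,1]-o[1])<0.03)&(d>0)
z=W[g][:,2]; print(np.histogram(z,bins=np.arange(0,0.2,0.01)))
s=g&(W[...,2]>0.055)&(W[...,2]<0.075); print(np.round(W[s][::8],3)[:20])
E
```

```text
[[-0.385 -0.873 -0.299  0.682]
 [-0.923  0.365  0.124 -0.225]
 [ 0.001  0.324 -0.946  0.233]
 [ 0.     0.     0.     1.   ]]
265 [(255, np.int64(589), np.int64(-179), np.int64(12)), (263, np.int64(584), np.int64(-177), np.int64(13)), (271, np.int64(580), np.int64(-175), np.int64(14)), (279, np.int64(616), np.int64(-193), np.int64(99)), (287, np.int64(616), np.int64(-193), np.int64(106)), (295, np.int64(616), np.int64(-193), np.int64(112)), (303, np.int64(616), np.int64(-194), np.int64(118)), (311, np.int64(616), np.int64(-194), np.int64(123)), (319, np.int64(616), np.int64(-194), np.int64(127)), (327, np.int64(617), np.int64(-194), np.int64(133)), (335, np.int64(617), np.int64(-194), np.int64(137)), (343, np.int64(617), np.int64(-194), np.int64(140))]
277 [(255, np.int64(587), np.int64(-186), np.int64(13)), (263, np.int64(581), np.int64(-184), np.int64(12)), (271, np.int64(576), np.int64(-182), np.int64(13)), (279, np.int64(615), np.int64(-198), np.int64(100)), (287, np.int64(615), np.int64(-198), np.int64(107)), (295, np.int64(615), np.int64(-197), np.int64(112)), (303, np.int64(615
[... 1242 characters left out ...]
.int64(106)), (303, np.int64(608), np.int64(-204), np.int64(112)), (311, np.int64(607), np.int64(-204), np.int64(116)), (319, np.int64(613), np.int64(-205), np.int64(129)), (327, np.int64(614), np.int64(-205), np.int64(135)), (335, np.int64(613), np.int64(-204), np.int64(137)), (343, np.int64(613), np.int64(-204), np.int64(141))]
(array([ 19, 135,   0,   0,  49,  22,  22,  23,   4,  27,  44,  39,  35,
        41,  45,  54,  51,  50,  51]), array([0.  , 0.01, 0.02, 0.03, 0.04, 0.05, 0.06, 0.07, 0.08, 0.09, 0.1 ,
       0.11, 0.12, 0.13, 0.14, 0.15, 0.16, 0.17, 0.18, 0.19]))
[[ 0.619 -0.171  0.074]
 [ 0.617 -0.168  0.07 ]
 [ 0.613 -0.171  0.066]
 [ 0.608 -0.174  0.061]
 [ 0.618 -0.17   0.058]]
```

The depth data from both cameras put the actual finger ends at about z 0.095, while the reported TCP is at 0.060. So the fingers passed over the peg without touching it. I'll back off and measure that offset exactly.

```bash
python3 -m creep '[[0,-1,0,0,0,0],[0,-3,0,0,0,0],[0,-5,0,0,0,0],[0,-5.5,0,0,0,0],[0,-5.5,0,0,0,0],[0,-5.5,0,0,0,0]]'
python3 - <<'E'
from h import *
o=state(); e=np.array(o['eef_pos']); Rm=R.from_euler('xyz',o['tcp_rot']).as_matrix()
for c in ('wrist','side'):
    im,d,W=pts(c); L=(W-e)@Rm
    g=(abs(L[...,0])<0.02)&(abs(L[...,1])<0.022)&(L[...,2]<0.01)&(L[...,2]>-0.1)&(d>0)
    if c=='wrist': g[:, :235]=0
    l=L[g]; print(c,g.sum(),np.round(np.percentile(l[:,2],[90,95,98,99,100]),4))
    t=l[l[:,2]>np.percentile(l[:,2],98)-0.015]; print(np.round(t.min(0),3),np.round(t.max(0),3))
E
```

```text
clock: 5.12
eef_pos: [0.6264, -0.1423, 0.0597]
tcp_rot: [3.141, -0.0, -0.395]
wrist_force: [-0.6, -0.5, -1.0]
finger_gap: -0.0001
gripper_force: 0.0
wrist 9611 [-0.0473 -0.042  -0.0382 -0.0365 -0.0328]
[ 0.006 -0.013 -0.053] [ 0.011  0.014 -0.033]
side 52 [-0.0547 -0.0492 -0.0449 -0.0445 -0.044 ]
[-0.011  0.001 -0.059] [-0.004  0.015 -0.044]
```

```bash
python3 -m creep '[[0,0,0.8,0,0,0],[0,0,1.6,0,0,0],[0,0,2.4,0,0,0],[0,0,3.2,0,0,0],[0,0,3.8,0,0,0],[0,0,3.8,0,0,0]]'
```

```text
clock: 5.72
eef_pos: [0.6256, -0.1423, 0.0198]
tcp_rot: [3.141, 0.002, -0.396]
wrist_force: [0.2, 0.1, 0.4]
finger_gap: 0.0001
gripper_force: 0.0
```

```bash
python3 -m creep '[[0,0.6,0,0,0,0],[0,1.4,0,0,0,0],[0,2,0,0,0,0],[0,2.5,0,0,0,0],[0,3,0,0,0,0],[0,3.5,0,0,0,0],[0,4,0,0,0,0],[0,4.4,0,0,0,0],[0,4.8,0,0,0,0],[0,5.2,0,0,0,0],[0,5.4,0,0,0,0]]'
python3 - <<'E'
from h import *
get_image('wrist')
print([(np.round(r['at'],3).tolist(),round(r['p'],2)) for r in nets.place_of('wrist','lever_peg')[:2]])
E
```

```text
clock: 6.63
eef_pos: [0.605, -0.1926, 0.0215]
tcp_rot: [3.142, 0.001, -0.396]
wrist_force: [-0.2, 2.6, -0.3]
finger_gap: -0.0003
gripper_force: 0.9
[([0.597, -0.213, 0.06], 0.78)]
```

```bash
python3 -m creep '[[0,0.2,0,0,0,0],[0,0.4,0,0,0,0],[0,0.6,0,0,0,0]]'
```

```text
clock: 6.98
eef_pos: [0.6042, -0.1949, 0.0216]
tcp_rot: [-3.138, 0.0, -0.397]
wrist_force: [13.5, 32.8, -0.8]
finger_gap: -0.0002
gripper_force: 17.6
```

The lever is at its stop. I'll back off, rise, open the fingers partly, and check the lever.

```bash
python3 -m creep '[[0,-1,0,0,0,0],[0,-2,0,0,0,0],[0,-2,-2,0,0,0],[0,-2,-5,0,0,0],[0,-2,-8.5,0,0,0],[0,-2,-12,0,0,0],[-2.5,-2,-14,0,0,0],[-5,-2,-14,0,0,-0.1],[-5,-2,-14,0,0,-0.2],[-5,-2,-14,0,0,-0.2]]' -0.1
python3 - <<'E'
from h import *
for c in ('top','side','wrist'):
  get_image(c)
  for l in ('lever_peg','pawl_pivot','crank_grip','drum_axis'):
    print(c,l,[(np.round(r['at'],3).tolist(),round(r['p'],2)) for r in nets.place_of(c,l)[:2]])
rep()
E
```

```text
clock: 7.82
eef_pos: [0.5643, -0.1598, 0.1627]
tcp_rot: [3.141, -0.001, -0.191]
wrist_force: [0.5, -0.1, -0.5]
finger_gap: 0.0386
gripper_force: 0.0
top lever_peg []
top pawl_pivot []
top crank_grip []
top drum_axis []
side lever_peg [([0.596, -0.215, 0.063], 0.78), ([0.58, -0.414, 0.003], 0.3)]
side pawl_pivot [([0.553, -0.174, 0.063], 0.57)]
side crank_grip [([0.467, -0.161, 0.092], 0.7)]
side drum_axis [([0.517, -0.112, 0.092], 0.8)]
wrist lever_peg [([0.596, -0.211, 0.063], 0.68)]
wrist pawl_pivot [([0.555, -0.172, 0.061], 0.86)]
wrist crank_grip [([0.472, -0.162, 0.097], 0.88)]
wrist drum_axis [([0.517, -0.111, 0.094], 0.87), ([0.597, -0.213, 0.061], 0.51)]
clock 8.567
eef_pos [ 0.565 -0.16   0.162]
tcp_rot [ 3.142 -0.    -0.196]
wrist_force [-0.192  0.555  0.448]
finger_gap 0.038
gripper_force 0.0
```

```bash
python3 -m creep '[[-1,0.2,0,0,0,-0.08],[-3,0.6,0,0,0,-0.17],[-5,1.1,0,0,0,-0.27],[-7,1.5,0,0,0,-0.37],[-8.5,1.9,0,0,0,-0.47],[-9.4,2.1,1,0,0,-0.57],[-9.4,2.1,2.5,0,0,-0.65],[-9.4,2.1,4,0,0,-0.7],[-9.4,2.1,4,0,0,-0.7],[-9.4,2.1,4,0,0,-0.7]]'
python3 - <<'E'
from h import *
rep()
o=state(); e=np.array(o['eef_pos']); Rm=R.from_euler('xyz',o['tcp_rot']).as_matrix()
im,d,W=pts('wrist'); L=(W-e)@Rm
cv2.imwrite('pics/w3.png',im[:,:,::-1])
g=(abs(L[...,0])<0.02)&(abs(L[...,1])<0.04)&(W[...,2]>0.130)&(L[...,2]>-0.07)&(d>0)
l=L[g]; print(g.sum(),np.round(np.percentile(l[:,2],[50,90,95,99,100]),4))
t=l[l[:,2]>np.percentile(l[:,2],99)-0.01]; print(np.round(t.min(0),3),np.round(t.max(0),3))
print('y',np.round(np.percentile(abs(t[:,1]),[0,5,50,95]),4))
for l in ('crank_grip',): print([(np.round(r['at'],3).tolist(),round(r['p'],2)) for r in nets.place_of('wrist',l)[:2]])
E
```

```text
clock: 9.4
eef_pos: [0.4684, -0.1623, 0.1216]
tcp_rot: [-3.141, 0.001, 0.502]
wrist_force: [-0.1, -0.5, 0.4]
finger_gap: 0.0386
gripper_force: 0.0
clock 9.4
eef_pos [ 0.468 -0.162  0.122]
tcp_rot [-3.141e+00  1.000e-03  5.020e-01]
wrist_force [-0.078 -0.548  0.431]
finger_gap 0.039
gripper_force 0.0
4803 [-0.0567 -0.0411 -0.0383 -0.0347 -0.0316]
[-0.012 -0.033 -0.045] [ 0.012  0.032 -0.032]
y [0.0189 0.019  0.0206 0.0307]
[([0.476, -0.16, 0.092], 0.85)]
```

View pics/w3.png

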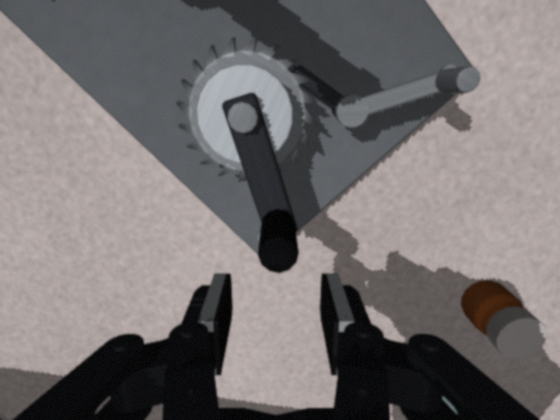

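The wrist view shows the knob at (278,245), centred between the fingers at (225,330). The lever has swung out with its peg at (463,80), and the amber jar is well clear at (500,310). Before descending I'll check the palm clearance.

```bash
python3 - <<'E'
from h import *
o=state(); e=np.array(o['eef_pos']); Rm=R.from_euler('xyz',o['tcp_rot']).as_matrix()
im,d,W=pts('wrist'); L=(W-e)@Rm
for u in (250,276,300): print([(v,*np.round(L[v,u]*1000).astype(int).tolist()) for v in (400,408,412,416,419)])
g=(W[...,2]>0.110)&(W[...,2]<0.122)&(abs(L[...,1])<0.018); w=W[g]; print(g.sum(),np.round([w.min(0),w.max(0),np.median(w,0)],3))
E
```

```text
[(400, -216, -26, 121), (408, -228, -27, 122), (412, 10, -6, -105), (416, 10, -6, -105), (419, 10, -6, -107)]
[(400, -216, 0, 121), (408, -227, 0, 121), (412, -231, 0, 120), (416, 10, 0, -106), (419, 10, 0, -107)]
[(400, -217, 25, 122), (408, -227, 25, 122), (412, 10, 6, -104), (416, 10, 5, -105), (419, 10, 5, -106)]
1326 [[ 0.459 -0.173  0.11 ]
 [ 0.48  -0.152  0.121]
 [ 0.471 -0.162  0.119]]
```

```bash
python3 -m creep '[[0,0,1,0,0,0],[0,0,2.5,0,0,0],[0,0,4,0,0,0],[0,0,5.5,0,0,0],[0,0,6.8,0,0,0],[0,0,7.6,0,0,0],[0,0,7.6,0,0,0]]'
```

```text
clock: 10.13
eef_pos: [0.4683, -0.1622, 0.0449]
tcp_rot: [-3.141, 0.001, 0.503]
wrist_force: [0.1, 0.6, -0.2]
finger_gap: 0.0383
gripper_force: 0.0
```

```bash
python3 -m creep '[[0,0.3,0,0,0,0],[0.1,0.6,0,0,0,0],[0.1,0.8,0,0,0,0],[0.2,1,0,0,0,0],[0.3,1.2,0,0,0,0],[0.3,1.4,0,0,0,0],[0.4,1.6,0,0,0,0],[0.4,1.6,0,0,0,0]]'
python3 - <<'E'
from h import *
for c in ('side','wrist'):
  get_image(c)
  for l in ('pawl_tip','crank_grip'):
    print(c,l,[(np.round(r['at'],3).tolist(),round(r['p'],2)) for r in nets.place_of(c,l)[:2]])
E
```

```text
clock: 10.8
eef_pos: [0.48, -0.1746, 0.0458]
tcp_rot: [3.141, -0.0, 0.504]
wrist_force: [-0.9, 2.4, 1.7]
finger_gap: 0.0382
gripper_force: 1.2
side pawl_tip [([0.575, -0.134, 0.039], 0.58), ([0.599, -0.214, 0.064], 0.29)]
side crank_grip [([0.472, -0.165, 0.09], 0.61)]
wrist pawl_tip [([0.577, -0.131, 0.039], 0.74)]
wrist crank_grip [([0.479, -0.167, 0.096], 0.8), ([0.595, -0.215, 0.062], 0.31)]
```

The pawl nose is now 62 mm from the axis, so it is clear. The load rests on one pad at about 2.5 N. I'll lower with that single supporting pad, so the knob simply leaves it when the carriage lands.

```bash
cat > arc.py <<'E'
import sys
from h import *
# args: dphi(rad, total), n rows ; knob rests on the -y pad
C=np.array([0.517,-0.112]); dphi=float(sys.argv[1]); n=int(sys.argv[2])
o=state(); e=np.array(o['eef_pos'][:2]); yaw=o['tcp_rot'][2]; f=o['wrist_force']
ty=lambda w:np.array([np.sin(w),-np.cos(w)])
off=o['finger_gap']/2-0.011
k=e-off*ty(yaw)-C; phi=np.arctan2(k[1],k[0])%(2*np.pi)
t=np.array([np.sin(phi),-np.cos(phi)])
print('phi',round(phi,3),'r',round(np.hypot(*k)*1000,1),'drum~',round(1.94+phi-np.radians(226.2),2),'pull cw',round(f[:2]@t,2),'radial',round(f[:2]@[np.cos(phi),np.sin(phi)],2))
for i in range(1,n+1):
    p=phi-dphi*i/n; w=yaw-0.52*dphi*i/n
    d=C+0.07*np.array([np.cos(p),np.sin(p)])+off*ty(w)-e
    print('[%.1f,%.1f,0,0,0,%.2f],'%(d@[np.cos(yaw),np.sin(yaw)]*100,d@ty(yaw)*100,yaw-w),end='')
print()
E
python3 arc.py 0.70 12
```

```text
phi 4.07 r 68.9 drum~ 2.06 pull cw 1.68 radial -1.67
[-0.3,-0.3,0,0,0,0.03],[-0.4,-0.7,0,0,0,0.06],[-0.6,-1.1,0,0,0,0.09],[-0.7,-1.5,0,0,0,0.12],[-0.8,-1.9,0,0,0,0.15],[-0.9,-2.3,0,0,0,0.18],[-0.9,-2.7,0,0,0,0.21],[-0.9,-3.2,0,0,0,0.24],[-0.9,-3.6,0,0,0,0.27],[-0.9,-4.0,0,0,0,0.30],[-0.8,-4.4,0,0,0,0.33],[-0.7,-4.8,0,0,0,0.36],
```

```bash
python3 -m creep '[[-0.2,-0.2,0,0,0,0.02],[-0.3,-0.5,0,0,0,0.05],[-0.5,-0.9,0,0,0,0.08],[-0.7,-1.4,0,0,0,0.12],[-0.8,-1.9,0,0,0,0.15],[-0.9,-2.3,0,0,0,0.18],[-0.9,-2.7,0,0,0,0.21],[-0.9,-3.2,0,0,0,0.24],[-0.9,-3.6,0,0,0,0.27],[-0.9,-4,0,0,0,0.3],[-0.8,-4.4,0,0,0,0.33],[-0.8,-4.6,0,0,0,0.35]]'
python3 arc.py 0.2 7
python3 - <<'E'
from h import *
get_image('side')
for c,l in (('side','carriage'),('side','foot'),('side','crank_grip')):
    print(c,l,[(np.round(r['at'],3).tolist(),round(r['p'],2)) for r in nets.place_of(c,l)[:2]])
E
```

```text
clock: 12.1
eef_pos: [0.4503, -0.1376, 0.0457]
tcp_rot: [3.142, 0.0, 0.151]
wrist_force: [0.0, 1.3, -1.0]
finger_gap: 0.0383
gripper_force: 0.9
phi 3.394 r 70.2 drum~ 1.39 pull cw 1.28 radial -0.36
[-0.0,-0.2,0,0,0,0.01],[-0.0,-0.4,0,0,0,0.03],[-0.1,-0.6,0,0,0,0.04],[-0.1,-0.8,0,0,0,0.06],[-0.1,-1.0,0,0,0,0.07],[-0.1,-1.2,0,0,0,0.09],[-0.1,-1.4,0,0,0,0.10],
side carriage []
side foot [([0.619, 0.105, 0.011], 0.79)]
side crank_grip [([0.446, -0.13, 0.089], 0.57)]
```

```bash
python3 -m creep '[[0,-0.2,0,0,0,0.01],[0,-0.4,0,0,0,0.03],[-0.1,-0.6,0,0,0,0.04],[-0.1,-0.8,0,0,0,0.06],[-0.1,-1,0,0,0,0.07],[-0.1,-1.2,0,0,0,0.09],[-0.1,-1.4,0,0,0,0.1],[-0.1,-1.4,0,0,0,0.1]]'
python3 arc.py 0.2 7
```

```text
clock: 12.97
eef_pos: [0.4473, -0.1239, 0.0457]
tcp_rot: [-3.142, 0.0, 0.053]
wrist_force: [-0.8, 2.4, -0.0]
finger_gap: 0.0383
gripper_force: 1.5
phi 3.196 r 70.2 drum~ 1.19 pull cw 2.47 radial 0.67
[0.0,-0.2,0,0,0,0.01],[0.0,-0.4,0,0,0,0.03],[0.0,-0.6,0,0,0,0.04],[0.0,-0.8,0,0,0,0.06],[0.0,-1.0,0,0,0,0.07],[0.0,-1.2,0,0,0,0.09],[0.1,-1.4,0,0,0,0.10],
```

```bash
python3 -m creep '[[0,-0.2,0,0,0,0.01],[0,-0.4,0,0,0,0.03],[0,-0.6,0,0,0,0.04],[0,-0.8,0,0,0,0.06],[0,-1,0,0,0,0.07],[0,-1.2,0,0,0,0.09],[0.1,-1.4,0,0,0,0.1],[0.1,-1.4,0,0,0,0.1]]'
python3 arc.py 0.2 7
```

```text
clock: 13.63
eef_pos: [0.4477, -0.1099, 0.0457]
tcp_rot: [-3.142, 0.0, -0.047]
wrist_force: [-0.9, 2.7, 0.5]
finger_gap: 0.0385
gripper_force: 1.5
phi 2.993 r 69.7 drum~ 0.99 pull cw 2.51 radial 1.29
[-0.0,-0.2,0,0,0,0.01],[-0.0,-0.4,0,0,0,0.03],[0.0,-0.6,0,0,0,0.04],[0.0,-0.8,0,0,0,0.06],[0.1,-1.0,0,0,0,0.07],[0.1,-1.2,0,0,0,0.09],[0.2,-1.4,0,0,0,0.10],
```

```bash
python3 -m creep '[[0,-0.2,0,0,0,0.01],[0,-0.4,0,0,0,0.03],[0,-0.6,0,0,0,0.04],[0,-0.8,0,0,0,0.06],[0.1,-1,0,0,0,0.07],[0.1,-1.2,0,0,0,0.09],[0.2,-1.4,0,0,0,0.1],[0.2,-1.4,0,0,0,0.1]]'
python3 arc.py 0.2 7
```

```text
clock: 14.3
eef_pos: [0.4504, -0.0961, 0.0457]
tcp_rot: [3.142, -0.0, -0.147]
wrist_force: [0.5, 2.8, 0.1]
finger_gap: 0.0385
gripper_force: 1.5
phi 2.788 r 69.7 drum~ 0.78 pull cw 2.77 radial 0.48
[-0.0,-0.2,0,0,0,0.01],[0.0,-0.4,0,0,0,0.03],[0.1,-0.6,0,0,0,0.04],[0.1,-0.8,0,0,0,0.06],[0.2,-1.0,0,0,0,0.07],[0.2,-1.2,0,0,0,0.09],[0.3,-1.3,0,0,0,0.10],
```

```bash
python3 -m creep '[[0,-0.2,0,0,0,0.01],[0,-0.4,0,0,0,0.03],[0.1,-0.6,0,0,0,0.04],[0.1,-0.8,0,0,0,0.06],[0.2,-1,0,0,0,0.07],[0.2,-1.2,0,0,0,0.09],[0.3,-1.3,0,0,0,0.1],[0.3,-1.3,0,0,0,0.1]]'
python3 arc.py 0.2 7
```

```text
clock: 14.97
eef_pos: [0.4553, -0.0839, 0.0457]
tcp_rot: [3.141, -0.0, -0.247]
wrist_force: [0.1, 0.4, -0.1]
finger_gap: 0.0386
gripper_force: 0.0
phi 2.597 r 69.8 drum~ 0.59 pull cw 0.43 radial 0.14
[0.0,-0.2,0,0,0,0.01],[0.1,-0.4,0,0,0,0.03],[0.1,-0.6,0,0,0,0.04],[0.2,-0.8,0,0,0,0.06],[0.3,-0.9,0,0,0,0.07],[0.4,-1.1,0,0,0,0.09],[0.4,-1.3,0,0,0,0.10],
```

The pull has gone to zero. I'll check the landing by picture.

```bash
python3 - <<'E'
from h import *
im,d=get_image('wrist'); im2,_=get_image('side')
for c,l in (('wrist','crank_grip'),('side','crank_grip'),('side','carriage')):
    print(c,l,[(np.round(r['at'],3).tolist(),round(r['p'],2)) for r in nets.place_of(c,l)[:2]])
cv2.imwrite('pics/w4.png',np.hstack([im[100:420,130:430],cv2.resize(im2[190:320,140:340],(492,320),interpolation=cv2.INTER_CUBIC)])[:,:,::-1])
E
```

```text
wrist crank_grip [([0.46, -0.074, 0.092], 0.67)]
side crank_grip [([0.457, -0.073, 0.093], 0.38)]
side carriage [([0.598, 0.046, 0.062], 0.93), ([0.518, -0.113, 0.094], 0.46)]
```

View pics/w4.png

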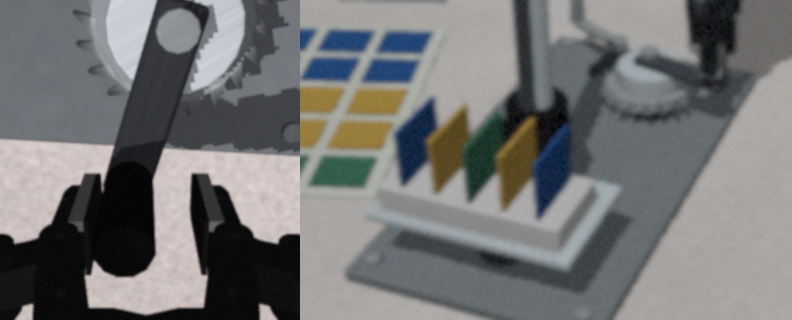

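The wrist crop shows the knob at about (125,220), beside the left pad. The side crop shows the carriage low, near the buffer; the net puts it at 62 mm. I'll move the pad on 5 mm to see that the knob stays behind.

```bash
python3 -m creep '[[0,-0.2,0,0,0,0],[0.1,-0.4,0,0,0,0],[0.1,-0.5,0,0,0,0],[0.1,-0.5,0,0,0,0]]'
python3 - <<'E'
from h import *
im,d=get_image('wrist'); 
for c,l in (('wrist','crank_grip'),('side','crank_grip'),('side','carriage')):
    if c=='side': get_image(c)
    print(c,l,[(np.round(r['at'],3).tolist(),round(r['p'],2)) for r in nets.place_of(c,l)[:2]])
cv2.imwrite('pics/w5.png',im[100:420,130:430][:,:,::-1])
E
```

```text
clock: 15.55
eef_pos: [0.4574, -0.0792, 0.0457]
tcp_rot: [3.142, -0.0, -0.246]
wrist_force: [-0.4, -0.3, -0.2]
finger_gap: 0.0388
gripper_force: 0.0
wrist crank_grip [([0.462, -0.075, 0.093], 0.57)]
side crank_grip [([0.453, -0.076, 0.091], 0.47)]
side carriage [([0.599, 0.042, 0.059], 0.87), ([0.554, -0.176, 0.062], 0.67)]
```

View pics/w5.png

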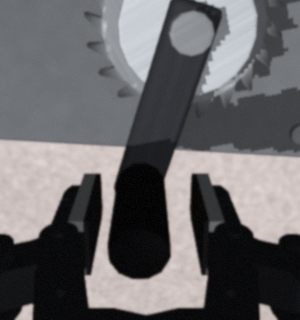

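The knob now stands centred between the pads and did not follow them, so the carriage has landed. I'll rise straight up.

```bash
python3 -m creep '[[0,0,-0.8,0,0,0],[0,0,-2,0,0,0],[0,0,-4,0,0,0],[0,0,-7,0,0,0],[0,0,-10,0,0,0],[0,0,-12,0,0,0],[0,0,-13,0,0,0],[0,0,-13,0,0,0],[0,0,-13,0,0,0]]'
python3 - <<'E'
from h import *
get_image('side'); get_image('wrist')
for c,l in (('side','lever_peg'),('side','pawl_tip'),('wrist','pawl_tip'),('wrist','lever_peg'),('wrist','crank_grip'),('side','carriage')):
    print(c,l,[(np.round(r['at'],3).tolist(),round(r['p'],2)) for r in nets.place_of(c,l)[:2]])
E
```

```text
clock: 16.6
eef_pos: [0.4573, -0.0794, 0.1762]
tcp_rot: [3.141, -0.001, -0.246]
wrist_force: [-0.3, 0.5, -0.1]
finger_gap: 0.0385
gripper_force: 0.0
side lever_peg [([0.599, -0.215, 0.066], 0.56)]
side pawl_tip [([0.572, -0.132, 0.037], 0.4)]
wrist pawl_tip [([0.574, -0.132, 0.042], 0.64)]
wrist lever_peg [([0.553, -0.174, 0.064], 0.21)]
wrist crank_grip [([0.46, -0.076, 0.095], 0.98)]
side carriage [([0.596, 0.045, 0.059], 0.8)]
```

The knob has stayed at the same place, the lever is across, and the pawl is about 59 mm from the axis. I'm handing it in.

```bash
python3 -c "
from cell import robot
print(robot.job_done())"
```

```text
the job is handed in; nothing more can be done
None
```

The job is handed in, though no verdict came back: by my last measurements the lever is at release, the pawl is about 59 mm from the drum axis, the carriage rests on the buffer, and the gripper is clear of the crank.

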